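File a slide cassette into a full row

TASK

File the spare slide cassette that stands on the worktop into the middle of the row of four in the aluminium tray. First, by their pull tabs, draw the two inner cassettes apart, each sideways along the tray until it and the outer cassette beyond it are up against the end stop; then slide the spare down between them until it stands on the tray floor, upright and level with the others, and let go. The cassettes hold glass: feel for the stops, never push a cassette against another with more than about 12 N, do not lift or tip any of the four, and leave the other things where they are.

Things in the scene. Friction and masses are not known exactly. Their poses are not given: they have to be found in the camera images.
- tray: Fixed aluminium tray, 96 x 246 mm, on the worktop; origin: centre of its underside. Its y axis (about the robot's left) is the row's direction. Floor 4 mm thick; rails along both long sides 22 mm high, 90 mm apart inside. Two rigid steel stop plates, 56 mm high, end the row: 173 mm apart inside (five cassettes and 3 mm play), but the pair sits up to 14 mm off the tray's middle along y, not measured.
- left_inner_mid (a point): Centre of the inner grey cassette on the robot's left (+y) in the tray, 48 mm above its underside; x along its depth, y along its thickness, z up. The five cassettes are alike, about 0.15 to 0.28 kg: a box 84 mm deep (x), 34 mm thick (y), 70 mm high, with a pull tab in the middle of its top, 96 mm high in all. The lowest 24 mm is the 34 mm thick foot, with 3 mm bevelled edges; above it the body is 32 mm thick.
- right_inner_mid (a point): Centre of the inner grey cassette on the robot's right (-y) in the tray, 48 mm above its underside; x along its depth, y along its thickness, z up. Its box ends 22 mm above this point, its tab 48 mm above. The tab is 30 mm along x and 12 mm along y; gripped from above across its 30 mm length, the fingers stand over the cassette's own top and clear of the neighbours' tabs.
- left_outer_mid (a point): Centre of the outermost grey cassette on the robot's left (+y) in the tray, 48 mm above its underside; x along its depth, y along its thickness, z up. The four in the tray are loose and smooth and stand on its floor, at first 1 to 3 mm apart; this row stands anywhere between the stops, 3 to 30 mm short of each.
- right_outer_mid (a point): Centre of the outermost grey cassette on the robot's right (-y) in the tray, 48 mm above its underside; x along its depth, y along its thickness, z up. An inner cassette drawn outwards pushes the outer one along; sliding takes 1 to 3 N with jerks to 6 N; at the stop plate the force climbs steeply.
- spare_mid (a point): Centre of the spare grey cassette, standing on the worktop outside the tray, on the robot's right, 48 mm above its underside; x along its depth, y along its thickness, z up. Either way round it is the same.
- dropper_bottle: Bystander: dark dropper bottle with a red bulb, 49 mm across, 132 mm high, behind the spare. Origin at its underside.
- vial_0: Bystander: small capped vial, 22 mm across, 52 mm high, behind the spare. Origin at its underside.
- vial_1: Bystander: small capped vial, 22 mm across, 52 mm high, beyond the tray. Origin at its underside.
- petri_0: Bystander: flat glass dish, 59 mm across, 14 mm high, beyond the tray. Origin at its underside.
- slide_stack: Bystander: banded stack of glass slides, 27 x 76 x 11 mm, beyond the tray. Origin at its underside.
- weight_0: Bystander: small brass-coloured weight, 20 mm across, 30 mm high, far right. Origin at its underside.
- slide_carton: Bystander: blue carton, 67 x 112 x 55 mm, at the left edge. Origin at its underside.
- wood_case: Bystander: small wooden case, 73 x 84 x 46 mm, at the left edge. Origin at its underside.
Mind the look-alikes: they are no part of the job. What is shaped like the part that bears left_inner_mid but purple is not meant.

How it is judged:
By the outcome, as a careful person would: the job done as asked, in the order asked, and still so for the second after the job is handed in, with the robot touching nothing.
It also fails if it takes over 64 s, if anything falls off the work surface, if the arm or the gripper's body presses on something with over 40 N, if the wrist force passes 120 N, or if a joint passes its speed limit or range.

ROBOT

A 7-joint arm with a two-finger parallel gripper is mounted at the origin on a cart in front of the work surface, level with it; the furniture and walls round the work are solid. World frame = base frame: x ahead of the robot, y to its left, z up, the work surface at z = 0. Lengths are in mm, angles in rad, forces in N, time in s.
With the tool pointing down it reaches from about 425 to 950 mm from the base axis. Payload 4.7 kg.
Tool frame: the origin (TCP) lies at the very end of the fingers, on their centre line; the grasp point (between the pads) lies 19 mm behind it; z points along the fingers, y is the direction in which the jaws open and shut (so a half turn about z gives the same grasp; the last joint's range is limited). The gripper opens to 85 mm and grips with 20 to 120 N. Pads are 22 mm wide; open, the fingers measure 114 mm over their backs; the gripper's body (76 mm by 85 mm) begins 54 mm behind the grasp point. The pads swing forward as they close: fully open they stand 13 mm farther back than shut.
Start: joints at [1.233, 0.469, -0.049, 1.532, 0.024, 1.141, -0.082], TCP at [205.19, -643.075, 231.335] pointing down, gripper open.
Joint ranges: [-2.59, 2.59], [-0.33, 1.99], [-1.39, 1.29], [0.1, 2.45], [-1.04, 4.18], [0.21, 1.99], [-2.66, 2.66]. Speed limits (rad/s): [2.57, 2.57, 3.14, 3.14, 3.14, 3.14, 3.14].

INTERFACE

Orientations are given as a unit quaternion [x, y, z, w].
In Python, from bench import ctrl gives the robot as it stands. The module is installed in compiled form; this text tells all that it offers.
- The arm moves only by the tool step_arm, never from a script. Its argument "increments" is a list of rows, each a list of 3 entries, a list of its own where there are three numbers: the finger opening in cm, from 0 to 8.54, then the shift along the tool's x, y, z in cm, then the turn about the tool's z in degrees. In form: [[fingers, [dx, dy, dz], spin], ...]. A call has 1 to 20 rows; each row is the pose to reach, as a shift and turn from the pose commanded when the call began, along the tool's axes at that moment; what a row does not reach only later rows make up. A row lasts 1/8 s, in which the tool goes at most 62.5 mm and 10.7 degrees, less where a joint would pass 70% of its speed; a pose out of reach is approached as far as the arm can. A call with a gripper value outside its range is refused whole. The fingers move at their own pace and stop on an object; the grip force is fixed at half the most. Time passes only in rows, so rows that repeat a pose let the fingers close. It gives the time, the measured TCP pose, the force and the opening at its end, in the units of the state.
- ctrl.read_state(): the state, without advancing time (a new reading comes with each control period).
- ctrl.read_camera(name): name is "side" or "top"; returns a dict with "pixels" (384x512x3 uint8, red, green, blue), "range_z" (384x512 float32, mm along the optical axis (not along the pixel's ray), 0 where there is no reading), "intrinsics" (3x3 intrinsics, pixels), "k1" (the pictures are not rectified: a ray, as slopes to the right and down, at radius r is drawn at 1 + k1 r^2 times it, then the intrinsics apply), "extrinsics" (4x4, takes a point from camera to world coordinates). Camera axes: x right, y down, z forward; pixel columns grow to the right and rows downward; lengths in mm; the calibration is good to about 2 mm. A picture is of the moment at which its call begins.
- ctrl.finish_job(): hands the job in, once; it reports no verdict.
The state is a dict: "time_s": time; "joints": joint angles; "qd": joint speeds; "joint_efforts": joint torques, N m; "eef_pos": TCP position; "orientation": TCP orientation; "force": force on the tool from outside, world axes, zero at the start; "moment": the same for the moment, N m; "width": opening from 0.0 (shut) to 1.0 (fully open).
Only numpy, scipy, OpenCV 4.12 (cv2) and the standard library are available. Lean on these libraries where they do the work, as an engineer would, in place of code of your own. Each camera call takes 0.05 s, during which the arm holds its last target.

## Working session

There is one attempt and no reset: what is moved stays moved. The work goes in short steps, Python scripts to look and compute and a tool call to move; the robot and the scene stay as the last step left them, time stands still between calls to the robot, and variables do not carry over. Pictures are saved under pics/ and viewed, and the job is handed in when it is done.

Besides the shell and the picture viewer there is one more tool, called after "Call:" as name(argument=value, ...) on one line, values as JSON. step_arm: Moves the arm, as the interface text tells. Its arguments: {"type":"object","properties":{"increments":{"type":"array"}},"required":["increments"]}

```bash
mkdir -p pics; python3 - <<'E'
from bench import ctrl
import cv2,numpy as np
s=ctrl.read_state();print(s)
for n in("side","top"):
    c=ctrl.read_camera(n);cv2.imwrite(f"pics/{n}0.png",cv2.cvtColor(c["pixels"],cv2.COLOR_RGB2BGR))
    np.savez(f"{n}0.npz",**c)
    print(n,c["intrinsics"],c["k1"],c["extrinsics"])
E
```

```text
{'time_s': 0.0, 'joints': array([ 1.23309767,  0.46945938, -0.04855623,  1.53368924,  0.02412649,
        1.14100265, -0.08232333]), 'qd': array([ 1.51719905e-05,  8.56543863e-05, -1.07755682e-03, -1.89469995e-04,
       -1.75220013e-03, -3.46385034e-04, -1.64560070e-03]), 'joint_efforts': array([ 1.41146038e-04, -5.10297704e+01, -4.63802519e-02, -2.37707412e+01,
        1.07316056e-02,  7.56303838e-03,  8.01210831e-06]), 'eef_pos': array([ 204.94593398, -642.52307589,  230.2511996 ]), 'orientation': array([ 9.88104778e-01,  1.53778980e-01, -2.07788345e-04, -9.64083923e-04]), 'force': array([-0.04879579, -0.20315107, -1.09825724]), 'moment': array([-0.04639638, -0.01055317, -0.00681907]), 'width': 0.997529727227055}
side [[499.76270479   0.         253.82102944]
 [  0.         499.76270479 191.95631171]
 [  0.           0.           1.        ]] -0.17180041714096192 [[ 9.88848524e-01 -1.04964483e-01  1.05645888e-01  4.96785404e+02]
 [-1.47605598e-01 -5.96569234e-01  7.88871179e-01 -9.65641308e+02]
 [-1.97783686e-02 -7.95668026e-01 -6.05409951e-01  8.05518718e+02]
 [ 0.00000000e+00  0.00000000e+00  0.00000000e+00  1.00000000e+00]]
top [[359.76334312   0.         253.46410172]
 [  0.         359.76334312 191.60467641]
 [  0.           0.           1.        ]] -0.02177773493026208 [[ 2.54706368e-02 -9.95177299e-01  9.47279784e-02  5.24642544e+02]
 [-9.99201850e-01 -2.82608610e-02 -2.82309405e-02  4.36886387e+01]
 [ 3.07718854e-02 -9.39333112e-02 -9.95102821e-01  9.36915717e+02]
 [ 0.00000000e+00  0.00000000e+00  0.00000000e+00  1.00000000e+00]]
```

View pics/side0.png

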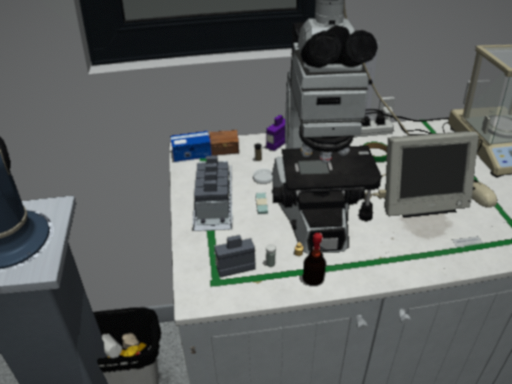

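View pics/top0.png

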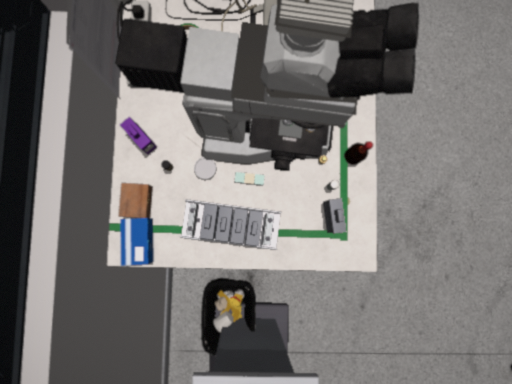

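```bash
cat > h.py <<'E'
import numpy as np,cv2
from bench import ctrl
def ray(c,u,v):
    K=c["intrinsics"];k=float(c["k1"]);E=c["extrinsics"]
    p=np.array([(u-K[0,2])/K[0,0],(v-K[1,2])/K[1,1]]);q=p.copy()
    for _ in range(20): q=p/(1+k*(q@q))
    return E[:3,3],E[:3,:3]@np.array([q[0],q[1],1.])
def onz(c,u,v,z):
    o,d=ray(c,u,v);return o+d*(z-o[2])/d[2]
def onx(c,u,v,a,val):
    o,d=ray(c,u,v);return o+d*(val-o[a])/d[a]
def proj(c,P):
    K=c["intrinsics"];k=float(c["k1"]);E=c["extrinsics"]
    p=E[:3,:3].T@(np.asarray(P,float)-E[:3,3]);q=p[:2]/p[2];q=q*(1+k*(q@q))
    return q[0]*K[0,0]+K[0,2],q[1]*K[1,1]+K[1,2]
def cloud(c):
    K=c["intrinsics"];k=float(c["k1"]);E=c["extrinsics"];z=c["range_z"]
    v,u=np.mgrid[:384,:512];p=np.stack([(u-K[0,2])/K[0,0],(v-K[1,2])/K[1,1]],-1);q=p.copy()
    for _ in range(20): q=p/(1+k*(q**2).sum(-1,keepdims=True))
    P=np.concatenate([q,np.ones_like(q[...,:1])],-1)*z[...,None]
    return P@E[:3,:3].T+E[:3,3]
def crop(c,u0,u1,v0,v1,f,name):
    im=c["pixels"][v0:v1,u0:u1,::-1]
    cv2.imwrite(name,cv2.resize(im,None,fx=f,fy=f,interpolation=cv2.INTER_CUBIC))
E
python3 - <<'E'
from h import *
t=dict(np.load("top0.npz"));s=dict(np.load("side0.npz"))
crop(t,170,360,180,260,4,"pics/t1.png");crop(s,160,300,120,290,3.5,"pics/s1.png")
P=cloud(t);
m=t["range_z"]>0
print(m.mean())
for (u,v) in [(209,222),(223,224),(239,226),(255,228),(336,215),(300,250),(190,220),(270,230)]: print(u,v,P[v,u].round(1))
np.set_printoptions(linewidth=250)
print(P[225,180:285,2].round(0)); print(P[225,180:285,1].round(0))
E
```

```text
0.9961751302083334
209 222 [530.9 121.1  98. ]
223 224 [527.1  88.6  97.7]
239 226 [523.4  51.4  97.9]
255 228 [519.8  14.2  99.8]
336 215 [ 555.6 -180.8   77.2]
300 250 [ 4.654e+02 -1.073e+02  1.000e-01]
190 220 [535.3 178.1   8.8]
270 230 [515.1 -27.8   7.3]
[ -2.  -1.  -1.   6.   5.   4.   5.   3.   9.   7.   6.   7.  59.  55.  36.  18.   6.   1.   3.   3.   3.  69.  75.  72.  74. 103.  99.  98. 101.  99. 937.  74.  73.  73.  74.  56.  28.  73.  74.  71.  97. 102.  98.  98. 100.  97.  72.  74.  73.
  74.  66.  23.  73.  72.  76.  76.  99.  99. 101.  98. 100.  97.  75.  75.  68.  70.   3.  24.  74.  72.  72.  74.  95. 102.  97.  97. 101.  99.  72.  74.  73.   2.   3.  -1.  28.  59.   5.   4.   7.   3.   4.   5.   7.   3.   4.   3.   2.   4.
   2.  -4.  -1.   0.  -2.   2.  -1.]
[205. 202. 200. 196. 193. 191. 188. 186. 183. 180. 178. 175. 165. 164. 164. 164. 163. 161. 158. 155. 153. 143. 140. 137. 135. 130. 128. 125. 123. 121.  44. 118. 116. 114. 111. 110. 110. 104. 102.  99.  96.  93.  91.  89.  86.  84.  83.  80.  78.
  76.  73.  72.  68.  66.  64.  61.  58.  56.  54.  51.  49.  47.  45.  42.  40.  37.  34.  32.  30.  28.  25.  23.  21.  19.  17.  14.  12.  10.   6.   4.   1.  -5.  -7. -10. -11. -11. -17. -20. -22. -25. -28. -30. -33. -36. -38. -41. -44. -46.
 -49. -52. -54. -57. -60. -62. -65.]
```

View pics/t1.png

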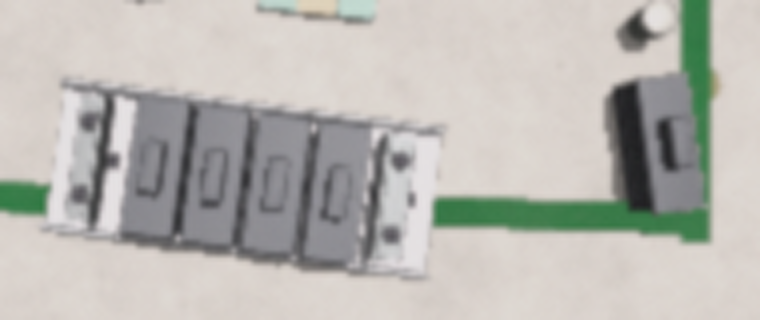

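View pics/s1.png

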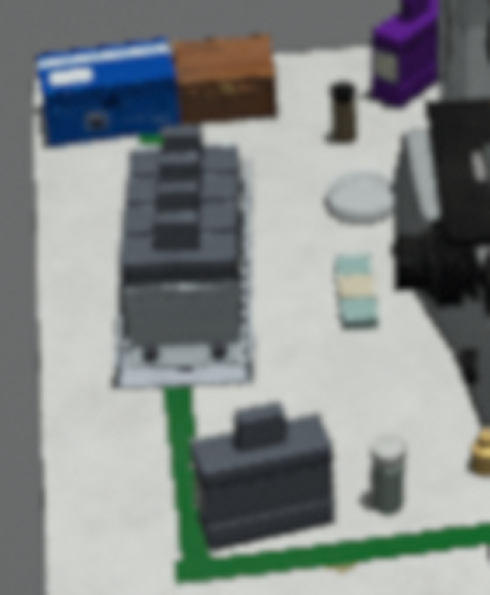

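```bash
cat > m.py <<'E'
from h import *
def meas(t,s):
    T=cloud(t);S=cloud(s)
    for nm,c,P in(("top",t,T),("side",s,S)):
        g=c["pixels"].astype(int);
        reg={"row":(430,620,-40,175),"spare":(470,640,-260,-130)}
        for r,(a,b,cc,d) in reg.items():
            base=(c["range_z"]>0)&(P[...,0]>a)&(P[...,0]<b)&(P[...,1]>cc)&(P[...,1]<d)
            m=base&(P[...,2]>64)
            if m.sum()<10: print(nm,r,"few");continue
            # box/top hull using exact plane z: rays at z
            tab=base&(P[...,2]>90)&(P[...,2]<108)
            n,l,st,ce=cv2.connectedComponentsWithStats(tab.astype(np.uint8))
            for i in range(1,n):
                if st[i,4]<8: continue
                Q=P[l==i]; print(nm,r,"tab px",ce[i].round(1),st[i,4],"mean",Q.mean(0).round(1),"hi z",np.percentile(Q[:,2],90).round(1),cv2.minAreaRect(Q[:,:2].astype(np.float32)))
            m=base&(P[...,2]>66)&(P[...,2]<82)
            Q=P[m];print(nm,r,"box",m.sum(),cv2.minAreaRect(Q[:,:2].astype(np.float32)), "z",np.median(Q[:,2]))
E
python3 - <<'E'
from m import *
meas(dict(np.load("top0.npz")),dict(np.load("side0.npz")))
E
```

```text
top row tab px [207.4 221. ] 69 mean [533.  124.9  99. ] hi z 100.5 ((533.1217041015625, 125.11532592773438), (11.969728469848633, 28.793643951416016), 84.75860595703125)
top row tab px [222.9 223.1] 71 mean [529.2  88.8  98.8] hi z 100.7 ((528.9024658203125, 89.08415985107422), (11.929203033447266, 30.549179077148438), 84.17626953125)
top row tab px [238.5 225.3] 68 mean [525.   52.6  99.1] hi z 101.2 ((524.5707397460938, 52.61126708984375), (30.26066780090332, 11.616097450256348), 1.498352289199829)
top row tab px [254.2 227.6] 70 mean [520.6  16.1  98.8] hi z 101.1 ((520.6866455078125, 15.996406555175781), (11.969179153442383, 30.310523986816406), 84.21981811523438)
top row box 1583 ((526.8284912109375, 70.69786071777344), (142.63575744628906, 83.0722885131836), 83.53336334228516) z 73.39649489382782
top spare tab px [340.1 215.2] 70 mean [ 554.8 -185.8   95. ] hi z 97.4 ((555.3021240234375, -186.3745880126953), (29.033042907714844, 12.175911903381348), 7.6894307136535645)
top spare box 363 ((555.1775512695312, -186.38302612304688), (82.91234588623047, 32.30421447753906), 7.913247
[... 457 characters left out ...]
1.02462387084961), (14.792298316955566, 29.70123291015625), 85.5422592163086)
side row tab px [209.5 182.5] 71 mean [520.5  12.9  97.2] hi z 100.7 ((520.7880859375, 15.003995895385742), (16.185678482055664, 27.08753204345703), 86.59745025634766)
side row box 811 ((526.1974487304688, 68.88165283203125), (145.14305114746094, 82.92970275878906), 83.92330932617188) z 73.21358111227016
side spare tab px [233.2 237.7] 77 mean [ 554.7 -188.8   94.4] hi z 96.5 ((554.6624755859375, -186.80642700195312), (28.624698638916016, 15.081429481506348), 7.117743015289307)
side spare box 391 ((554.9716186523438, -188.17544555664062), (83.2098388671875, 33.75784683227539), 6.950253963470459) z 69.69291262745696
```

```bash
cat > mv.py <<'E'
from h import *
from scipy.spatial.transform import Rotation as R
import sys
def rel(target,heading_y,s=None):
    s=s or ctrl.read_state();M=R.from_quat(s["orientation"]).as_matrix()
    d=M.T@(np.array(target,float)-s["eef_pos"])/10
    h=np.degrees(np.arctan2(M[1,1],M[0,1]))
    sp=-((heading_y-h+90)%180-90)
    print("eef",s["eef_pos"].round(1),"head_y",h.round(2),"tilt",np.degrees(np.arccos(-M[2,2])).round(2),"-> d cm",d.round(2),"spin",sp.round(1),"F",s["force"].round(1),"w",round(s["width"],3))
E
python3 - <<'E'
from mv import *
for f in("top","side"):
    c=dict(np.load(f+"0.npz"));P=cloud(c);m=(c["range_z"]>0)&(P[...,2]>110)&(P[...,0]>300)&(P[...,0]<800)&(P[...,1]<250)&(P[...,1]>-350)
    Q=P[m]
    for y in range(-350,250,50):
        q=Q[(Q[:,1]>y)&(Q[:,1]<=y+50)]
        if len(q): print(f,y,"min x",np.percentile(q[:,0],2).round(),"maxz",q[:,2].max().round(), "lowx>150:",[x[0].round() for x in q[q[:,2]>200][:0]])
psi=-6.45
rel([529-0,88.5,200],psi)
t=dict(np.load("top0.npz"));
P=cloud(t)
u=np.array([-np.sin(np.radians(psi)),np.cos(np.radians(psi))]);c0=np.array([526.8,70.7])
for lo,hi in((45,62),):
    m=(t["range_z"]>0)&(P[...,2]>lo)&(P[...,2]<hi)
    Q=P[m][:,:2]-c0;a=Q@u;b=Q@np.array([u[1],-u[0]])
    k=(abs(b)<40)&(abs(a)<130)&(abs(a)>73);print(np.sort(a[k]).round(1))
E
```

```text
top -300 min x 712.0 maxz 129.0 lowx>150: []
top -250 min x 711.0 maxz 132.0 lowx>150: []
top -200 min x 704.0 maxz 519.0 lowx>150: []
top -150 min x 696.0 maxz 516.0 lowx>150: []
top -100 min x 692.0 maxz 591.0 lowx>150: []
top -50 min x 698.0 maxz 599.0 lowx>150: []
top 0 min x 705.0 maxz 590.0 lowx>150: []
top 50 min x 723.0 maxz 392.0 lowx>150: []
top 100 min x 730.0 maxz 398.0 lowx>150: []
top 150 min x 736.0 maxz 401.0 lowx>150: []
top 200 min x 760.0 maxz 402.0 lowx>150: []
side -300 min x 712.0 maxz 129.0 lowx>150: []
side -250 min x 711.0 maxz 133.0 lowx>150: []
side -200 min x 706.0 maxz 517.0 lowx>150: []
side -150 min x 704.0 maxz 513.0 lowx>150: []
side -100 min x 689.0 maxz 541.0 lowx>150: []
side -50 min x 693.0 maxz 538.0 lowx>150: []
side 0 min x 698.0 maxz 470.0 lowx>150: []
side 50 min x 724.0 maxz 391.0 lowx>150: []
side 100 min x 729.0 maxz 383.0 lowx>150: []
side 150 min x 742.0 maxz 398.0 lowx>150: []
side 200 min x 762.0 maxz 400.0 lowx>150: []
eef [ 205.  -642.6  230.3] head_y -72.31 tilt 0.1 -> d cm [ 53.09 -59.8    3.14] spin -65.9 F [-0.6 -0.7  0.5] w 1.002
[-84.3 -83.9 -83.9 -83.6 -83.6 -83.4 -83.3 -83.2 -83.2 -83.1 -83.  -82.9
 -82.9 -82.7 -82.7 -82.7 -82.5 -82.5 -82.5 -82.5 -82.4 -82.3 -82.3 -82.3
 -82.  -81.8 -81.8 -81.7 -81.6 -81.5 -81.4 -81.4 -81.4 -81.3 -81.2 -81.1
 -81.1 -81.  -81.  -80.9 -80.9 -80.9 -80.9 -80.8 -80.7 -80.7 -80.7  91.5
  91.7  91.7  91.7  91.8  91.8  91.9  91.9  91.9  91.9  92.   92.   92.
  92.1  92.1  92.1  92.2  92.2  92.2  92.3  92.3  92.3  92.3  92.3  92.4
  92.4  92.4  92.5  92.6  92.6  92.6  92.6  92.6  92.7  92.8  92.9  92.9
  93.   93.   93.1  93.1  93.3  93.4  93.4  93.5  93.7  93.7  93.8  93.8
  93.9  94.   94.   94.1  94.2  94.3  94.3  94.3  94.5  94.5  94.5  94.6
  94.6  94.7  94.8  95.1  95.5]
```

Call:
step_arm(increments=[[8, [2, -2, 0], -4], [6, [5, -6, 0], -9], [5, [9, -10, 0], -14], [5, [13, -14, 0], -19], [5, [17, -18, 0], -24], [5, [21, -23, 0], -29], [5, [25, -28, 0], -34], [5, [29, -32, 0], -39], [5, [33, -37, 0], -44], [5, [37, -41, 1], -49], [5, [41, -46, 2], -54], [5, [45, -50, 3], -59], [5, [49, -55, 5], -63], [5, [52, -58.5, 7], -66], [5, [53.1, -59.8, 8], -66], [5, [53.1, -59.8, 8], -66], [5, [53.1, -59.8, 8], -66]])

```text
time_s: 2.22
eef_pos: [529.1, 86.7, 151.4]
orientation: [0.745, 0.667, -0.0, 0.0]
force: [-0.3, -0.4, 0.7]
width: 0.585
```

```bash
python3 - <<'E'
from mv import *
rel([528.9,88.7,76],-6.45)
c=ctrl.read_camera("side");crop(c,160,300,50,250,3,"pics/s2.png")
c=ctrl.read_camera("top");crop(c,170,310,150,290,4,"pics/t2.png")
E
```

```text
eef [529.1  86.7 151.4] head_y -6.39 tilt 0.06 -> d cm [ 0.2  -0.04  7.54] spin 0.1 F [-0.3 -0.4  0.7] w 0.585
```

View pics/s2.png

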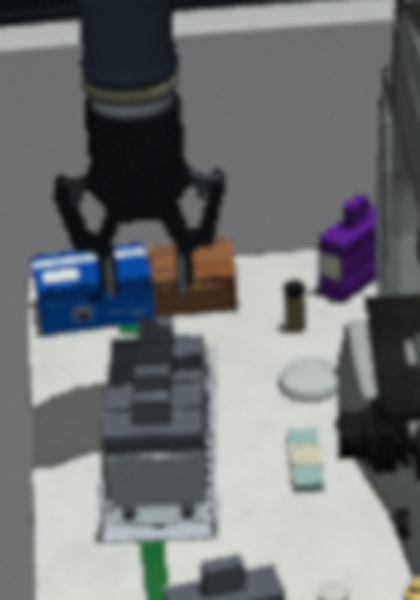

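The gripper stands above the row with jaws across the tabs (fingers at about (108,280) and (183,285) in the crop); the row is untouched below. Descending on the left inner tab.

Call:
step_arm(increments=[[5, [0.2, 0, 1.5], 0], [5, [0.2, 0, 3.5], 0], [5, [0.2, 0, 5.5], 0], [5, [0.2, 0, 6.5], 0], [5, [0.2, 0, 7.2], 0], [5, [0.2, 0, 7.4], 0], [5, [0.2, 0, 7.4], 0]])

```text
time_s: 3.2
eef_pos: [529.8, 90.1, 77.6]
orientation: [0.745, 0.667, 0.0, 0.0]
force: [-0.2, -0.2, 0.1]
width: 0.584
```

```bash
python3 - <<'E'
from mv import *
rel([528.9,88.7,76],-6.45)
c=ctrl.read_camera("side");crop(c,170,270,90,220,5,"pics/s3.png")
E
```

```text
eef [529.8  90.1  77.6] head_y -6.31 tilt 0.04 -> d cm [-0.15 -0.08  0.16] spin 0.1 F [-0.2 -0.2  0.1] w 0.584
```

View pics/s3.png

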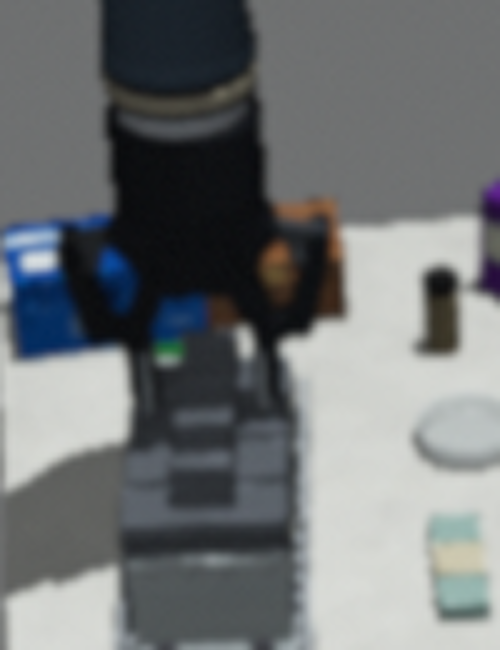

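Fingers straddle the left inner tab. Closing.

Call:
step_arm(increments=[[2.5, [0, 0, 0], 0], [2, [0, 0, 0], 0], [2, [0, 0, 0], 0], [2, [0, 0, 0], 0], [2, [0, 0, 0], 0]])

```text
time_s: 3.88
eef_pos: [530.2, 90.1, 78.0]
orientation: [0.745, 0.667, 0.001, 0.0]
force: [0.2, 0.6, 5.7]
width: 0.339
```

Call:
step_arm(increments=[[2, [0.15, 0, 0], 0], [2, [0.3, 0, 0], 0], [2, [0.45, 0, 0], 0], [2, [0.6, 0, 0], 0], [2, [0.75, 0, 0], 0], [2, [0.9, 0, 0], 0], [2, [0.9, 0, 0], 0]])

```text
time_s: 4.75
eef_pos: [531.1, 98.3, 78.0]
orientation: [0.745, 0.667, -0.0, 0.001]
force: [0.2, -2.4, 6.3]
width: 0.336
```

```bash
python3 - <<'E'
from mv import *
rel([528.9,88.7,76],-6.45)
c=ctrl.read_camera("side");crop(c,170,270,90,220,5,"pics/s4.png")
print(ctrl.read_state()["moment"])
E
```

```text
eef [531.1  98.3  78. ] head_y -6.33 tilt 0.1 -> d cm [-0.97 -0.12  0.2 ] spin 0.1 F [ 0.2 -2.4  6.3] w 0.336
[-0.43533033  0.14097188  0.04494518]
```

View pics/s4.png

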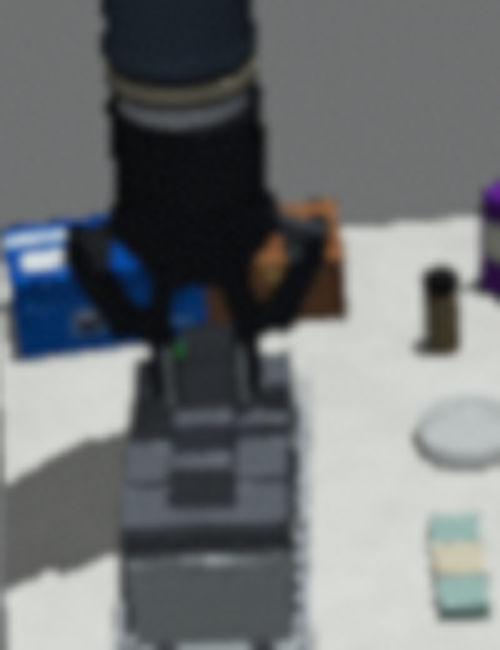

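Call:
step_arm(increments=[[2, [0.1, 0, -0.03], 0], [2, [0.25, 0, -0.03], 0], [2, [0.4, 0, -0.03], 0], [2, [0.55, 0, -0.03], 0], [2, [0.7, 0, -0.03], 0], [2, [0.85, 0, -0.03], 0], [2, [0.95, 0, -0.03], 0], [2, [0.95, 0, -0.03], 0]])

```text
time_s: 5.8
eef_pos: [531.9, 107.9, 78.0]
orientation: [0.745, 0.667, -0.0, 0.001]
force: [0.3, -1.1, 6.3]
width: 0.335
```

Call:
step_arm(increments=[[2, [0.05, 0, 0], 0], [2, [0.1, 0, 0], 0], [2, [0.15, 0, 0], 0], [2, [0.2, 0, 0], 0]])

```text
time_s: 6.3
eef_pos: [532.1, 109.6, 78.0]
orientation: [0.745, 0.667, -0.0, 0.001]
force: [-0.1, -2.1, 5.6]
width: 0.331
```

Call:
step_arm(increments=[[2, [0.05, 0, 0], 0], [2, [0.1, 0, 0], 0]])

```text
time_s: 6.55
eef_pos: [532.2, 110.6, 78.0]
orientation: [0.745, 0.667, -0.0, 0.001]
force: [-0.9, -2.1, 6.4]
width: 0.332
```

Call:
step_arm(increments=[[2, [0.05, 0, 0], 0], [2, [0.1, 0, 0], 0]])

```text
time_s: 6.8
eef_pos: [532.3, 111.6, 78.0]
orientation: [0.745, 0.667, -0.0, 0.001]
force: [-0.8, -2.1, 7.2]
width: 0.331
```

Call:
step_arm(increments=[[2, [0.03, 0, 0], 0], [2, [0.05, 0, 0], 0]])

```text
time_s: 7.05
eef_pos: [532.3, 112.0, 78.0]
orientation: [0.745, 0.667, -0.0, 0.001]
force: [-0.8, -2.5, 6.7]
width: 0.332
```

Call:
step_arm(increments=[[2, [0.03, 0, 0], 0], [2, [0.05, 0, 0], 0]])

```text
time_s: 7.3
eef_pos: [532.4, 112.6, 78.0]
orientation: [0.745, 0.667, -0.0, 0.001]
force: [-0.2, -2.3, 6.6]
width: 0.337
```

Call:
step_arm(increments=[[2, [0.03, 0, 0], 0], [2, [0.05, 0, 0], 0]])

```text
time_s: 7.55
eef_pos: [532.4, 112.9, 78.0]
orientation: [0.745, 0.667, -0.0, 0.001]
force: [-0.9, -2.7, 6.9]
width: 0.333
```

Call:
step_arm(increments=[[2, [0.03, 0, 0], 0], [2, [0.05, 0, 0], 0]])

```text
time_s: 7.8
eef_pos: [532.4, 113.0, 78.0]
orientation: [0.745, 0.667, -0.001, 0.001]
force: [-0.6, -3.8, 7.4]
width: 0.334
```

Call:
step_arm(increments=[[2, [0.03, 0, 0], 0], [2, [0.03, 0, 0], 0]])

```text
time_s: 8.05
eef_pos: [532.5, 113.0, 78.0]
orientation: [0.745, 0.667, -0.001, 0.001]
force: [-0.7, -3.7, 7.5]
width: 0.335
```

Call:
step_arm(increments=[[2, [0.03, 0, 0], 0], [2, [0.03, 0, 0], 0]])

```text
time_s: 8.3
eef_pos: [532.5, 113.1, 78.1]
orientation: [0.745, 0.667, -0.001, 0.001]
force: [-0.6, -4.3, 7.6]
width: 0.334
```

Call:
step_arm(increments=[[2, [0.05, 0, 0], 0], [2, [0.07, 0, 0], 0]])

```text
time_s: 8.55
eef_pos: [532.5, 113.2, 78.1]
orientation: [0.745, 0.667, -0.002, 0.001]
force: [-1.2, -5.7, 8.2]
width: 0.337
```

Call:
step_arm(increments=[[2, [0.05, 0, 0], 0], [2, [0.07, 0, 0], 0]])

```text
time_s: 8.8
eef_pos: [532.5, 113.5, 78.1]
orientation: [0.745, 0.667, -0.002, 0.002]
force: [-0.7, -6.9, 10.4]
width: 0.337
```

```bash
python3 - <<'E'
from mv import *
rel([528.9,88.7,76],-6.45)
t=ctrl.read_camera("top");s=ctrl.read_camera("side")
crop(s,170,270,90,220,5,"pics/s5.png")
crop(t,170,300,190,260,6,"pics/t5.png")
E
```

```text
eef [532.5 113.5  78.1] head_y -6.37 tilt 0.29 -> d cm [-2.5  -0.09  0.22] spin 0.1 F [-0.7 -6.9 10.4] w 0.337
```

View pics/s5.png

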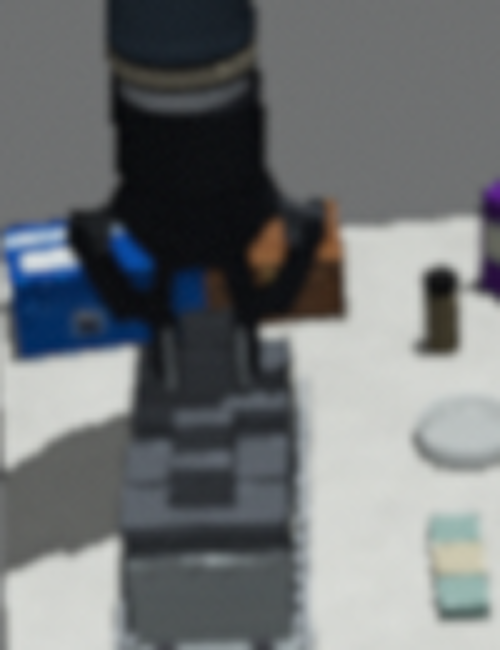

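View pics/t5.png

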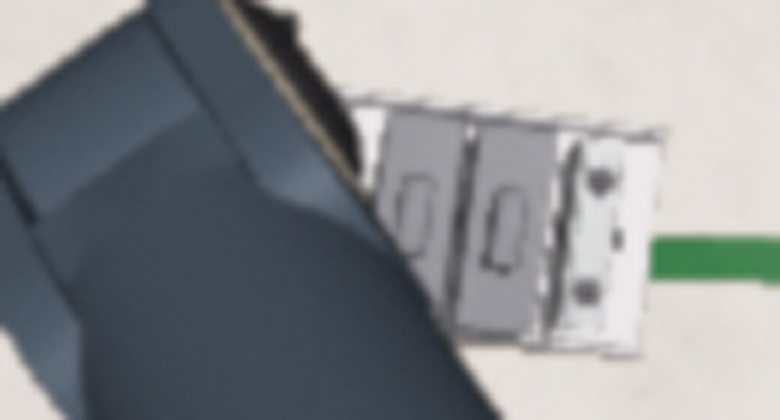

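Call:
step_arm(increments=[[2, [-0.07, 0, -0.03], 0], [2, [-0.13, 0, -0.06], 0], [2, [-0.13, 0, -0.06], 0]])

```text
time_s: 9.28
eef_pos: [532.5, 113.4, 78.1]
orientation: [0.745, 0.667, -0.001, 0.001]
force: [0.4, -6.4, 4.6]
width: 0.333
```

Call:
step_arm(increments=[[3, [0, 0, 0], 0], [3.6, [0, 0, 0], 0], [4.4, [0, 0, 0], 0], [4.6, [0, 0, 0], 0], [4.6, [0, 0, 0], 0]])

```text
time_s: 9.9
eef_pos: [532.2, 115.3, 78.1]
orientation: [0.745, 0.667, 0.0, -0.0]
force: [0.3, -0.5, 0.7]
width: 0.541
```

```bash
python3 - <<'E'
from mv import *
rel([524.7,52.6,76],-6.45)
E
```

```text
eef [532.2 115.3  78.1] head_y -6.29 tilt 0.02 -> d cm [-6.32 -0.06  0.21] spin 0.2 F [ 0.3 -0.5  0.7] w 0.541
```

Call:
step_arm(increments=[[4.8, [0, 0, -1.5], 0], [5, [0, 0, -3], 0], [5, [0, 0, -4], 0], [5, [-1, 0, -4.2], 0], [5, [-3, 0, -4.2], 0], [5, [-5, 0, -4.2], 0], [5, [-6.2, -0.05, -4.2], 0], [5, [-6.3, -0.05, -4.2], 0]])

```text
time_s: 10.9
eef_pos: [524.5, 50.7, 119.8]
orientation: [0.746, 0.666, -0.001, -0.0]
force: [-0.1, -0.6, 0.2]
width: 0.587
```

```bash
python3 - <<'E'
from mv import *
rel([524.7,52.6,77.5],-6.45)
s=ctrl.read_camera("side")
crop(s,170,270,90,220,5,"pics/s6.png")
np.savez("side1.npz",**s)
E
```

```text
eef [524.5  50.7 119.8] head_y -6.46 tilt 0.06 -> d cm [0.19 0.   4.23] spin -0.0 F [-0.1 -0.6  0.2] w 0.587
```

View pics/s6.png

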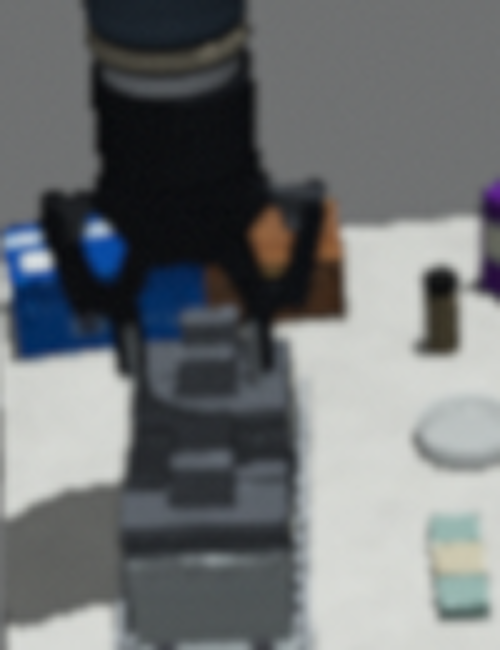

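The left pair has moved away from the right pair, still upright. Descending on the right inner tab.

Call:
step_arm(increments=[[5, [0.08, 0, 1.5], 0], [5, [0.08, 0, 3.2], 0], [5, [0.08, 0, 4], 0], [5, [0.08, 0, 4.2], 0], [5, [0.08, 0, 4.2], 0]])

```text
time_s: 11.58
eef_pos: [525.1, 53.5, 78.1]
orientation: [0.745, 0.667, 0.0, -0.0]
force: [0.2, 0.0, -0.6]
width: 0.585
```

Call:
step_arm(increments=[[2.5, [0, 0, 0], 0], [2, [0, 0, 0], 0], [2, [0, 0, 0], 0], [2, [0, 0, 0], 0], [2, [0, 0, -0.02], 0]])

```text
time_s: 12.2
eef_pos: [525.6, 53.4, 78.9]
orientation: [0.745, 0.667, 0.001, 0.0]
force: [1.1, -0.2, 4.0]
width: 0.337
```

Call:
step_arm(increments=[[2, [-0.15, 0, 0], 0], [2, [-0.3, 0, 0], 0], [2, [-0.45, 0, 0], 0], [2, [-0.6, 0, 0], 0], [2, [-0.7, 0, 0], 0], [2, [-0.7, 0, 0], 0]])

```text
time_s: 12.95
eef_pos: [524.5, 47.3, 78.8]
orientation: [0.745, 0.667, 0.001, -0.0]
force: [0.6, 2.4, 5.6]
width: 0.336
```

Call:
step_arm(increments=[[2, [-0.1, 0, 0], 0], [2, [-0.2, 0, 0], 0], [2, [-0.3, 0, 0], 0]])

```text
time_s: 13.32
eef_pos: [524.2, 44.5, 78.9]
orientation: [0.745, 0.667, 0.001, -0.0]
force: [0.3, 1.6, 5.3]
width: 0.334
```

Call:
step_arm(increments=[[2, [-0.04, 0, 0], 0], [2, [-0.08, 0, 0], 0]])

```text
time_s: 13.58
eef_pos: [524.1, 43.7, 78.9]
orientation: [0.745, 0.667, 0.001, -0.0]
force: [-0.0, 2.6, 5.6]
width: 0.336
```

Call:
step_arm(increments=[[2, [-0.03, 0, 0], 0], [2, [-0.05, 0, 0], 0]])

```text
time_s: 13.82
eef_pos: [524.1, 43.2, 78.8]
orientation: [0.745, 0.667, 0.001, -0.0]
force: [0.0, 2.6, 6.2]
width: 0.337
```

Call:
step_arm(increments=[[2, [-0.03, 0, 0], 0], [2, [-0.05, 0, 0], 0]])

```text
time_s: 14.08
eef_pos: [524.0, 42.7, 78.9]
orientation: [0.745, 0.667, 0.001, -0.0]
force: [1.0, 2.0, 5.0]
width: 0.336
```

Call:
step_arm(increments=[[2, [-0.03, 0, 0], 0], [2, [-0.05, 0, 0], 0]])

```text
time_s: 14.32
eef_pos: [524.0, 42.2, 78.9]
orientation: [0.745, 0.667, 0.001, -0.0]
force: [-0.3, 2.0, 6.0]
width: 0.333
```

Call:
step_arm(increments=[[2, [-0.03, 0, 0], 0], [2, [-0.05, 0, 0], 0]])

```text
time_s: 14.58
eef_pos: [524.0, 41.7, 78.9]
orientation: [0.745, 0.667, 0.001, -0.0]
force: [0.5, 1.4, 6.2]
width: 0.337
```

Call:
step_arm(increments=[[2, [-0.03, 0, 0], 0], [2, [-0.05, 0, 0], 0]])

```text
time_s: 14.82
eef_pos: [523.9, 41.4, 78.9]
orientation: [0.745, 0.667, 0.001, -0.0]
force: [0.8, 3.0, 5.0]
width: 0.339
```

Call:
step_arm(increments=[[2, [-0.03, 0, 0], 0], [2, [-0.05, 0, 0], 0]])

```text
time_s: 15.08
eef_pos: [523.8, 41.2, 78.9]
orientation: [0.745, 0.667, 0.001, -0.0]
force: [0.2, 1.9, 5.3]
width: 0.336
```

Call:
step_arm(increments=[[2, [-0.03, 0, 0], 0], [2, [-0.05, 0, 0], 0]])

```text
time_s: 15.32
eef_pos: [523.8, 41.0, 78.9]
orientation: [0.745, 0.668, 0.001, -0.0]
force: [0.8, 4.8, 5.8]
width: 0.337
```

Call:
step_arm(increments=[[2, [-0.03, 0, 0], 0], [2, [-0.05, 0, 0], 0]])

```text
time_s: 15.58
eef_pos: [523.8, 40.8, 78.9]
orientation: [0.744, 0.668, 0.002, -0.001]
force: [0.3, 3.2, 6.0]
width: 0.334
```

Call:
step_arm(increments=[[2, [-0.03, 0, 0], 0], [2, [-0.05, 0, 0], 0]])

```text
time_s: 15.82
eef_pos: [523.7, 40.7, 79.0]
orientation: [0.744, 0.668, 0.002, -0.001]
force: [-0.1, 5.0, 5.6]
width: 0.338
```

Call:
step_arm(increments=[[2, [-0.04, 0, 0], 0], [2, [-0.07, 0, 0], 0]])

```text
time_s: 16.08
eef_pos: [523.7, 40.5, 79.0]
orientation: [0.744, 0.668, 0.002, -0.001]
force: [0.1, 5.6, 5.5]
width: 0.337
```

Call:
step_arm(increments=[[2, [-0.03, 0, 0], 0], [2, [-0.06, 0, 0], 0]])

```text
time_s: 16.32
eef_pos: [523.7, 40.3, 79.1]
orientation: [0.744, 0.668, 0.002, -0.001]
force: [-0.2, 7.1, 6.1]
width: 0.336
```

```bash
python3 - <<'E'
from mv import *
rel([524.7,52.6,77.5],-6.45)
t=ctrl.read_camera("top");s=ctrl.read_camera("side")
crop(s,170,270,90,220,5,"pics/s7.png")
crop(t,170,300,190,260,6,"pics/t7.png")
E
```

```text
eef [523.7  40.3  79.1] head_y -6.19 tilt 0.3 -> d cm [ 1.23 -0.03  0.16] spin 0.3 F [-0.2  7.1  6.1] w 0.336
```

View pics/s7.png

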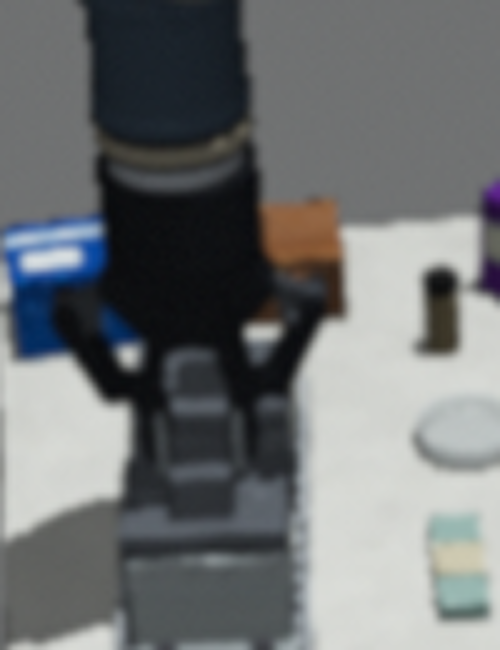

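View pics/t7.png

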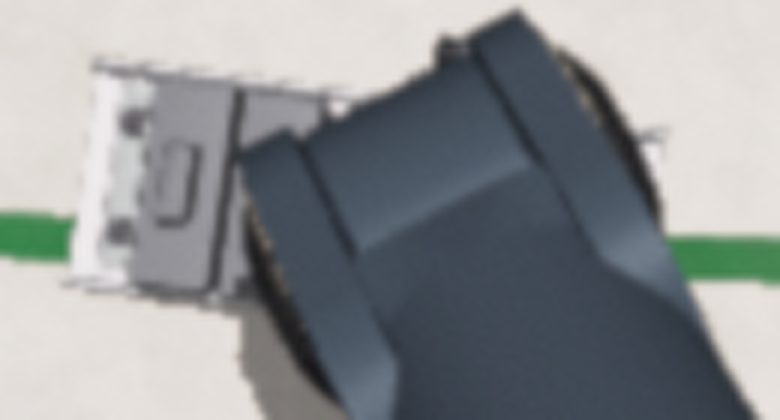

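Left pair sits against its stop (plate inner edge ~ (150,150) in the crop); right at 7 N. Backing off, releasing, rising.

Call:
step_arm(increments=[[2, [0.1, 0, 0], 0], [2, [0.16, 0, 0], 0], [3, [0.16, 0, 0], 0], [3.6, [0.16, 0, 0], 0], [4.4, [0.16, 0, 0], 0], [4.8, [0.16, 0, 0], 0], [5, [0.16, 0, -1.5], 0], [5, [0.16, 0, -4], 0], [5, [0.16, 0, -8], 0]])

```text
time_s: 17.55
eef_pos: [522.6, 38.3, 159.3]
orientation: [0.745, 0.667, -0.001, -0.001]
force: [1.2, -0.3, -0.1]
width: 0.584
```

```bash
python3 - <<'E'
from mv import *
rel([555,-187.2,150],7.5)
E
```

```text
eef [522.6  38.3 159.3] head_y -6.29 tilt 0.11 -> d cm [-22.06   5.69   0.92] spin -13.8 F [ 1.2 -0.3 -0.1] w 0.584
```

Call:
step_arm(increments=[[5, [-2, 0.5, 0], -2], [5, [-5, 1.3, 0], -5], [5, [-8.5, 2.2, 0], -8], [5, [-12.5, 3.2, 0], -11], [5, [-16.5, 4.2, 0], -13], [5, [-20, 5.2, 0], -13.8], [5, [-22.06, 5.7, 0.5], -13.8], [5, [-22.06, 5.7, 0.9], -13.8], [5, [-22.06, 5.7, 0.9], -13.8], [5, [-22.06, 5.7, 0.9], -13.8]])

```text
time_s: 18.8
eef_pos: [555.9, -185.1, 149.6]
orientation: [0.658, 0.753, 0.0, -0.0]
force: [0.3, 0.4, 0.7]
width: 0.585
```

```bash
python3 - <<'E'
from mv import *
from m import meas
rel([555,-187.2,74],7.5)
t=ctrl.read_camera("top");s=ctrl.read_camera("side")
np.savez("top2.npz",**t);np.savez("side2.npz",**s)
meas(t,s)
crop(s,160,300,120,290,3.5,"pics/s8.png")
crop(t,170,360,180,260,4,"pics/t8.png")
E
```

```text
eef [ 555.9 -185.1  149.6] head_y 7.66 tilt 0.03 -> d cm [-0.2  -0.11  7.56] spin 0.2 F [0.3 0.4 0.7] w 0.585
top row tab px [198.7 220. ] 70 mean [534.9 144.9  99. ] hi z 100.5 ((534.7847900390625, 145.1019287109375), (11.858177185058594, 28.95244598388672), 83.5445556640625)
top row tab px [213.8 222.2] 71 mean [530.7 109.9  98.9] hi z 101.1 ((530.5390014648438, 110.2332763671875), (12.08574104309082, 30.216503143310547), 83.83186340332031)
top row tab px [243.  226.5] 68 mean [522.6  42.   99. ] hi z 101.0 ((522.72314453125, 42.059452056884766), (11.783201217651367, 30.1942195892334), 84.3597183227539)
top row tab px [258.  228.1] 70 mean [519.7   7.3  99.1] hi z 101.3 ((519.8126831054688, 7.076142311096191), (12.001646041870117, 28.968732833862305), 84.37030792236328)
top row box 1571 ((526.796142578125, 76.3297119140625), (171.23831176757812, 83.52401733398438), 83.57685852050781) z 73.28420243437108
top spare tab px [340.1 214.9] 68 mean [ 555.4 -185.9   95.1] hi z 97.2 ((555.2901611328125, -186.37351989746094), (28.96405029296875, 11.462433815002441), 7.429324626922607)
top sp
[... 561 characters left out ...]
2.36777114868164), (12.071884155273438, 7.582451343536377), 87.2235107421875)
side row tab px [210.  185.2] 31 mean [520.9   2.5  96.7] hi z 101.1 ((519.6529541015625, 2.5831193923950195), (11.019848823547363, 15.583203315734863), 36.07268142700195)
side row box 303 ((525.2403564453125, 73.33641052246094), (172.5579376220703, 83.53012084960938), 84.71917724609375) z 72.58480699287747
side spare tab px [233.4 237.7] 77 mean [ 555.2 -188.4   94.1] hi z 96.7 ((554.447998046875, -186.16006469726562), (29.228641510009766, 17.375919342041016), 11.162707328796387)
side spare box 388 ((555.03466796875, -187.23776245117188), (83.53485870361328, 35.07579040527344), 7.739553928375244) z 69.578104082479
```

View pics/s8.png

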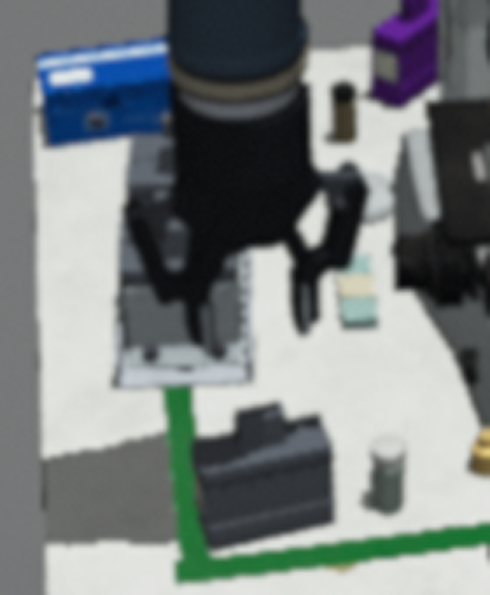

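View pics/t8.png

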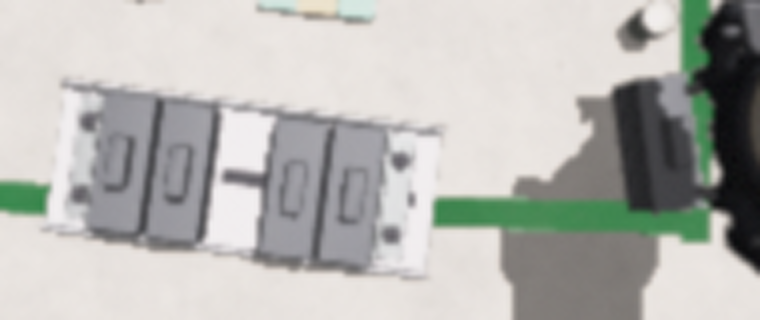

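```bash
cat > prof.py <<'E'
from h import *
def prof(c,z,psi=-6.45,c0=(526.8,76.3),bs=None,a0=-100,a1=100,step=0.5):
    u=np.array([-np.sin(np.radians(psi)),np.cos(np.radians(psi))]);v=np.array([u[1],-u[0]])
    a=np.arange(a0,a1,step);out=[]
    g=cv2.cvtColor(c["pixels"],cv2.COLOR_RGB2GRAY).astype(np.float32)
    for b in bs:
        px=np.array([proj(c,[*(np.array(c0)+x*u+b*v),z]) for x in a],np.float32)
        out.append(cv2.remap(g,px[:,0].reshape(1,-1),px[:,1].reshape(1,-1),cv2.INTER_CUBIC)[0])
    return a,np.mean(out,0)
E
python3 - <<'E'
from prof import *
t=dict(np.load("top2.npz"))
t0=dict(np.load("top0.npz"))
im=[]
for nm,c in(("after",t),("before",t0)):
  for bs in(np.arange(-36,-20,1.),np.arange(20,36,1.)):
    a,p=prof(c,74,bs=bs)
    # minima
    i=[k for k in range(1,len(p)-1) if p[k]<p[k-1] and p[k]<=p[k+1] and p[k]<p[max(0,k-8):k+9].mean()-5]
    g=np.gradient(p,a);j=[k for k in range(1,len(p)-1) if abs(g[k])>4 and abs(g[k])>=abs(g[k-1]) and abs(g[k])>abs(g[k+1])]
    print(nm,bs[0],"minima",[(a[k],int(p[k])) for k in i]);print("  edges",[(a[k],round(float(g[k]),1)) for k in j])
E
```

```text
after -36.0 minima [(np.float64(-85.0), 146), (np.float64(-52.5), 85), (np.float64(-19.0), 126), (np.float64(17.0), 86), (np.float64(51.5), 73)]
  edges [(np.float64(-87.0), -14.2), (np.float64(-55.0), -20.9), (np.float64(-50.0), 20.0), (np.float64(-21.0), -11.9), (np.float64(-16.0), 29.5), (np.float64(13.5), -37.6), (np.float64(18.5), 21.9), (np.float64(49.0), -23.0), (np.float64(53.5), 23.3), (np.float64(85.5), 6.0), (np.float64(96.5), 10.6), (np.float64(99.0), 12.4)]
after 20.0 minima [(np.float64(-95.5), 154), (np.float64(-84.0), 150), (np.float64(-52.0), 89), (np.float64(-19.0), 133), (np.float64(17.5), 89), (np.float64(52.0), 75), (np.float64(92.5), 157)]
  edges [(np.float64(-99.0), -10.4), (np.float64(-94.0), 5.8), (np.float64(-91.5), 9.7), (np.float64(-86.0), -13.7), (np.float64(-83.0), 4.7), (np.float64(-54.5), -21.1), (np.float64(-49.5), 21.0), (np.float64(-20.5), -10.0), (np.float64(-16.0), 28.5), (np.float64(14.5), -36.4), (np.float64(19.5), 22.2), (np.float64(50.0), -21.3), (np.float64(54.0), 23.6), (np.float64(85.5), 6.0), (np.float64(97.0), 13.0), (np.float64(98.5), 1
[... 509 characters left out ...]
float64(96.5), 9.8)]
before 20.0 minima [(np.float64(-95.5), 140), (np.float64(-83.0), 94), (np.float64(-43.0), 92), (np.float64(-4.5), 82), (np.float64(31.5), 60), (np.float64(61.0), 136), (np.float64(81.5), 70), (np.float64(92.0), 141)]
  edges [(np.float64(-99.0), -9.4), (np.float64(-94.0), 5.4), (np.float64(-91.5), 8.7), (np.float64(-85.5), -23.4), (np.float64(-80.5), 20.3), (np.float64(-76.0), -8.4), (np.float64(-45.5), -16.1), (np.float64(-38.5), 11.3), (np.float64(-8.5), -11.9), (np.float64(-2.0), 17.7), (np.float64(28.5), -19.8), (np.float64(34.0), 21.3), (np.float64(66.0), 20.0), (np.float64(78.5), -34.5), (np.float64(84.0), 23.8), (np.float64(97.5), 11.8), (np.float64(99.0), 13.4)]
```

```bash
python3 - <<'E'
from mv import *
rel([555.1,-186.8,74],7.6)
E
```

```text
eef [ 556.  -185.8  149.7] head_y 7.61 tilt 0.02 -> d cm [-0.09 -0.1   7.57] spin 0.0 F [ 0.1 -1.  -0.1] w 0.588
```

Call:
step_arm(increments=[[5, [-0.1, -0.08, 2], 0], [5, [-0.1, -0.08, 4], 0], [5, [-0.1, -0.08, 6], 0], [5, [-0.1, -0.08, 7.2], 0], [5, [-0.1, -0.08, 7.5], 0], [5, [-0.1, -0.08, 7.5], 0]])

```text
time_s: 19.65
eef_pos: [555.4, -188.2, 74.5]
orientation: [0.659, 0.752, 0.0, 0.0]
force: [0.3, 0.8, -0.1]
width: 0.586
```

```bash
python3 - <<'E'
from mv import *
rel([555.1,-186.8,74],7.6)
s=ctrl.read_camera("side")
crop(s,170,300,150,290,4,"pics/s9.png")
E
```

```text
eef [ 555.4 -188.2   74.5] head_y 7.5 tilt 0.02 -> d cm [ 0.14 -0.01  0.05] spin -0.1 F [ 0.3  0.8 -0.1] w 0.586
```

View pics/s9.png

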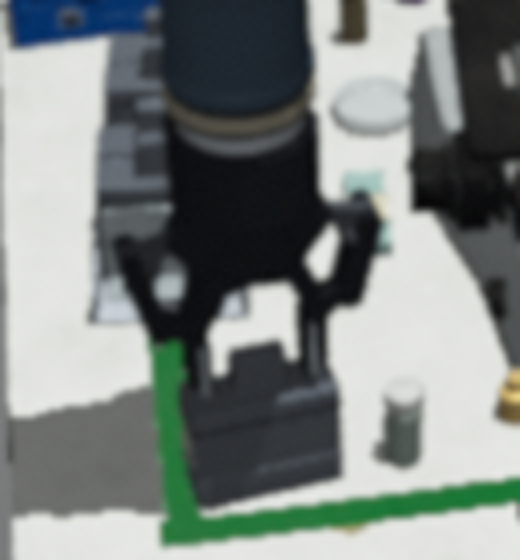

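Fingers straddle the spare's tab (crop (262,365)). Recentre 1 mm, grip, lift a little.

Call:
step_arm(increments=[[5, [0.12, 0, 0], 0], [5, [0.12, 0, 0], 0], [2.5, [0.12, 0, 0], 0], [2, [0.12, 0, 0], 0], [2, [0.12, 0, 0], 0], [2, [0.12, 0, 0], 0], [2, [0.12, 0, 0], 0], [2, [0.12, 0, 0], 0]])

```text
time_s: 20.7
eef_pos: [555.4, -187.1, 74.9]
orientation: [0.659, 0.752, 0.0, 0.0]
force: [0.9, -0.5, 5.5]
width: 0.336
```

```bash
python3 - <<'E'
from mv import *
rel([555.1,-186.8,74],7.6)
E
```

```text
eef [ 555.4 -187.1   74.9] head_y 7.49 tilt 0.06 -> d cm [ 0.04 -0.02  0.09] spin -0.1 F [ 0.9 -0.5  5.5] w 0.336
```

Call:
step_arm(increments=[[2, [0, 0, -0.2], 0], [2, [0, 0, -0.7], 0], [2, [0, 0, -1.5], 0], [2, [0, 0, -3], 0], [2, [0, 0, -5], 0], [2, [0, 0, -7], 0], [2, [0, 0, -9], 0], [2, [0, 0, -11], 0], [2, [0, 0, -12.5], 0], [2, [0, 0, -13], 0], [2, [0, 0, -13], 0]])

```text
time_s: 22.08
eef_pos: [554.8, -187.1, 204.4]
orientation: [0.659, 0.752, -0.0, -0.0]
force: [0.4, -0.3, -1.4]
width: 0.335
```

```bash
python3 - <<'E'
from mv import *
rel([526.9,76,204],-6.45)
s=ctrl.read_camera("side");np.savez("side3.npz",**s)
t=ctrl.read_camera("top");np.savez("top3.npz",**t)
cv2.imwrite("pics/s10.png",s["pixels"][...,::-1])
E
```

```text
eef [ 554.8 -187.1  204.4] head_y 7.49 tilt 0.01 -> d cm [26.45  0.66  0.04] spin 13.9 F [ 0.4 -0.3 -1.4] w 0.335
```

View pics/s10.png

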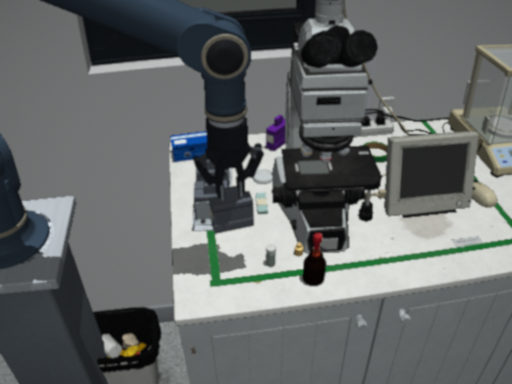

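Call:
step_arm(increments=[[2, [1, 0, 0], 1], [2, [3, 0.1, 0], 2], [2, [6, 0.2, 0], 4], [2, [9, 0.2, 0], 6], [2, [12, 0.3, 0], 8], [2, [15, 0.4, 0], 10], [2, [18, 0.5, 0], 12], [2, [21, 0.5, 0], 13], [2, [23.5, 0.6, 0], 13.8], [2, [25.3, 0.65, 0], 13.8], [2, [26.2, 0.65, 0], 13.8], [2, [26.4, 0.66, 0], 13.8], [2, [26.4, 0.66, 0], 13.8], [2, [26.4, 0.66, 0], 13.8]])

```text
time_s: 23.92
eef_pos: [527.2, 74.5, 204.3]
orientation: [0.745, 0.667, -0.0, 0.0]
force: [-0.7, -0.2, -1.5]
width: 0.334
```

```bash
python3 - <<'E'
from mv import *
rel([526.7,75.4,204],-6.3)
s=ctrl.read_camera("side");np.savez("side4.npz",**s)
t=ctrl.read_camera("top");np.savez("top4.npz",**t)
crop(s,150,290,60,250,3,"pics/s11.png")
crop(t,160,320,150,280,4,"pics/t11.png")
E
```

```text
eef [527.2  74.5 204.3] head_y -6.4 tilt 0.03 -> d cm [ 0.08 -0.06  0.03] spin -0.1 F [-0.7 -0.2 -1.5] w 0.334
```

View pics/s11.png

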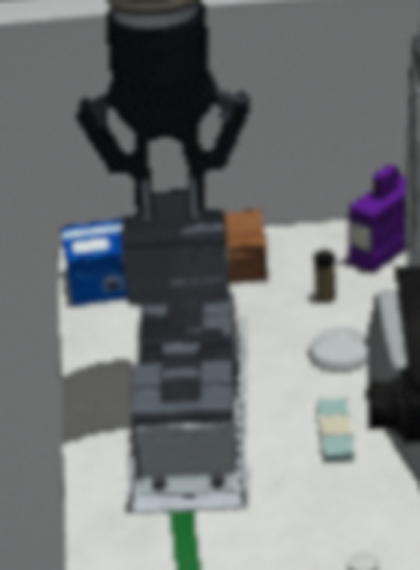

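View pics/t11.png

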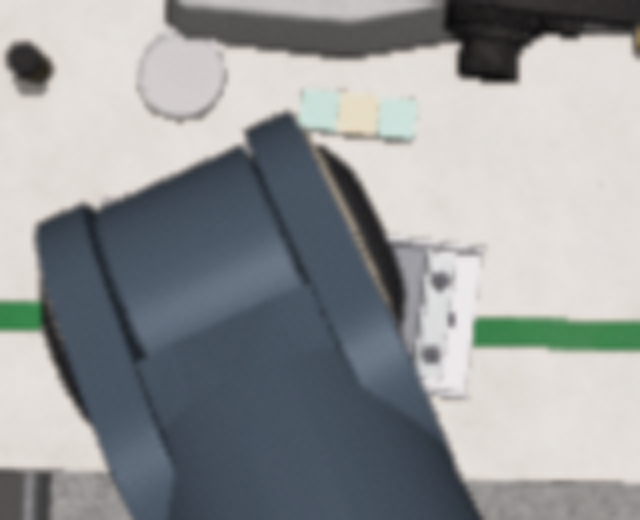

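Call:
step_arm(increments=[[2, [0, -0.02, 1.5], 0], [2, [0, -0.02, 3], 0], [2, [0, -0.02, 4.4], 0], [2, [0, -0.02, 5], 0], [2, [0, -0.02, 5.2], 0], [2, [0, -0.02, 5.2], 0]])

```text
time_s: 24.78
eef_pos: [527.1, 75.7, 152.6]
orientation: [0.745, 0.667, 0.0, 0.0]
force: [1.1, 1.0, -1.8]
width: 0.333
```

```bash
cat > sp.py <<'E'
from mv import *
rel([526.9,75.4,79],-6.3)
s=ctrl.read_camera("side");np.savez("side5.npz",**s)
crop(s,170,260,100,215,6,"pics/s12.png")
S=cloud(s)
psi=-6.35;u=np.array([-np.sin(np.radians(psi)),np.cos(np.radians(psi))]);v=np.array([u[1],-u[0]])
Q=(S[...,:2]-np.array([526.8,76.1]));a=Q@u;b=Q@v
z=S[...,2]
# -y faces: points, by z band, of spare and right outer
for lo in range(20,180,10):
    m=(abs(b)<36)&(z>lo)&(z<lo+10)&(abs(a)<90)&(s["range_z"]>0)
    h,e=np.histogram(a[m],np.arange(-90,92,6));print(lo,[(int(e[i]),int(h[i])) for i in range(len(h)) if h[i]>4])
E
python3 sp.py
```

```text
eef [527.1  75.7 152.6] head_y -6.3 tilt 0.03 -> d cm [-0.04 -0.02  7.36] spin 0.0 F [ 1.1  1.  -1.8] w 0.333
20 [(-90, 69)]
30 [(-90, 71)]
40 [(-90, 69), (12, 6), (18, 15)]
50 [(-90, 72), (-84, 12), (12, 6), (18, 17)]
60 [(-90, 64), (-84, 40)]
70 [(-90, 37), (-84, 49), (-78, 65), (-72, 27), (-66, 23), (-60, 18), (-54, 20), (-48, 27), (-42, 21), (-36, 27), (-30, 20), (-24, 14)]
80 [(-78, 31), (-72, 5), (-42, 28), (-24, 14), (-18, 38)]
90 [(-78, 39), (-72, 15), (-66, 8), (-48, 9), (-42, 29), (-36, 10), (-24, 19), (-18, 73)]
100 [(-78, 6), (-72, 6), (-42, 6), (-36, 6), (-24, 12), (-18, 84)]
110 [(-24, 16), (-18, 75)]
120 [(-24, 25), (-18, 73)]
130 [(-24, 25), (-18, 78)]
140 [(-24, 19), (-18, 68), (-12, 45), (-6, 31), (0, 19), (6, 12), (12, 5)]
150 [(-12, 33), (-6, 20)]
160 [(-18, 11), (-12, 43), (-6, 27)]
170 [(-18, 6), (-12, 40), (-6, 17)]
```

View pics/s12.png

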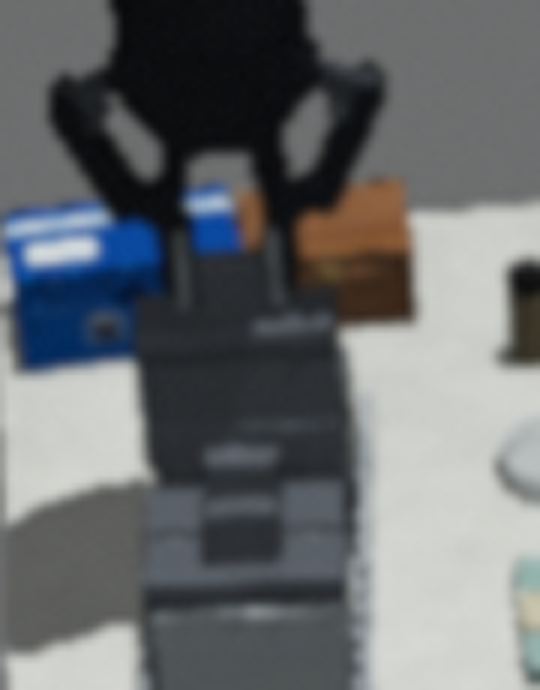

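```bash
cat > tf.py <<'E'
from h import *
def tf(s,sp=(152,170)):
    S=cloud(s);psi=-6.35;u=np.array([-np.sin(np.radians(psi)),np.cos(np.radians(psi))]);v=np.array([u[1],-u[0]])
    Q=(S[...,:2]-np.array([526.8,76.1]));a=Q@u;b=Q@v;z=S[...,2];ok=s["range_z"]>0
    def med(bl,al,zl):
        m=ok&(abs(b)<bl)&(a>al[0])&(a<al[1])&(z>zl[0])&(z<zl[1]);return np.median(a[m]).round(2) if m.any() else None,np.median(b[m]).round(2) if m.any() else None,int(m.sum()), (a[m].std()/np.sqrt(max(1,m.sum()))).round(2)
    print("spare tab face",med(13,(-18,0),sp))
    print("spare foot face",med(38,(-26,-8),(sp[0]-70,sp[0]-55)))
    print("spare body face",med(38,(-26,-8),(sp[0]-45,sp[0]-12)))
    print("R inner tab face",med(13,(-50,-36),(82,97)))
    print("R outer tab face",med(13,(-85,-69),(82,97)))
    print("R outer body face",med(38,(-95,-78),(32,68)))
E
python3 -c "
from tf import *
tf(dict(np.load('side5.npz')))"
```

```text
spare tab face (np.float64(-6.34), np.float64(-0.55), 73, np.float64(0.24))
spare foot face (np.float64(-16.61), np.float64(5.12), 109, np.float64(0.19))
spare body face (np.float64(-16.3), np.float64(-0.35), 340, np.float64(0.12))
R inner tab face (np.float64(-39.83), np.float64(-0.28), 46, np.float64(0.25))
R outer tab face (np.float64(-74.86), np.float64(-0.58), 54, np.float64(0.25))
R outer body face (np.float64(-87.87), np.float64(0.44), 393, np.float64(0.14))
```

Call:
step_arm(increments=[[2, [0.02, 0, 0.5], 0], [2, [0.02, 0, 1], 0], [2, [0.02, 0, 1.4], 0], [2, [0.02, 0, 1.4], 0]])

```text
time_s: 25.32
eef_pos: [526.6, 75.7, 137.9]
orientation: [0.745, 0.667, -0.0, -0.0]
force: [0.3, 0.6, -2.2]
width: 0.337
```

Call:
step_arm(increments=[[2, [0, 0, 0.5], 0], [2, [0, 0, 1], 0], [2, [0, 0, 1.5], 0], [2, [0, 0, 2], 0], [2, [0, 0, 2.4], 0], [2, [0, 0, 2.4], 0]])

```text
time_s: 26.08
eef_pos: [526.6, 75.7, 114.0]
orientation: [0.745, 0.667, -0.0, -0.0]
force: [0.1, -0.1, -0.4]
width: 0.329
```

Call:
step_arm(increments=[[2, [0, 0, 0.3], 0], [2, [0, 0, 0.6], 0], [2, [0, 0, 0.8], 0]])

```text
time_s: 26.45
eef_pos: [526.8, 75.7, 106.2]
orientation: [0.745, 0.667, -0.0, 0.0]
force: [-0.0, 0.0, -1.3]
width: 0.34
```

Call:
step_arm(increments=[[2, [0, 0, 0.2], 0], [2, [0, 0, 0.4], 0]])

```text
time_s: 26.7
eef_pos: [526.9, 75.8, 102.3]
orientation: [0.745, 0.667, 0.0, 0.0]
force: [-0.4, -0.2, -2.5]
width: 0.333
```

Call:
step_arm(increments=[[2, [0, 0, 0.2], 0], [2, [0, 0, 0.4], 0]])

```text
time_s: 26.95
eef_pos: [526.9, 75.8, 98.3]
orientation: [0.745, 0.667, 0.0, 0.0]
force: [-0.0, -0.4, -0.9]
width: 0.334
```

Call:
step_arm(increments=[[2, [0, 0, 0.3], 0], [2, [0, 0, 0.6], 0], [2, [0, 0, 0.9], 0]])

```text
time_s: 27.32
eef_pos: [526.8, 75.8, 89.2]
orientation: [0.745, 0.667, -0.0, 0.0]
force: [0.8, -0.6, -2.4]
width: 0.335
```

Call:
step_arm(increments=[[2, [0, 0, 0.3], 0], [2, [0, 0, 0.6], 0], [2, [0, 0, 0.7], 0]])

```text
time_s: 27.7
eef_pos: [526.8, 75.7, 82.2]
orientation: [0.745, 0.667, -0.0, -0.0]
force: [0.1, -0.0, -2.3]
width: 0.334
```

Call:
step_arm(increments=[[2, [0, 0, 0.1], 0], [2, [0, 0, 0.15], 0]])

```text
time_s: 27.95
eef_pos: [526.9, 75.8, 80.9]
orientation: [0.745, 0.667, 0.0, 0.0]
force: [0.5, 0.3, -2.6]
width: 0.335
```

Call:
step_arm(increments=[[2, [0, 0, 0.05], 0], [2, [0, 0, 0.1], 0]])

```text
time_s: 28.2
eef_pos: [526.9, 75.8, 79.9]
orientation: [0.745, 0.667, 0.0, 0.0]
force: [-0.2, -0.1, -2.3]
width: 0.336
```

Call:
step_arm(increments=[[2, [0, 0, 0.03], 0], [2, [0, 0, 0.06], 0]])

```text
time_s: 28.45
eef_pos: [526.9, 75.8, 79.3]
orientation: [0.745, 0.667, 0.0, 0.0]
force: [0.4, 0.3, -1.8]
width: 0.335
```

Call:
step_arm(increments=[[2, [0, 0, 0.03], 0], [2, [0, 0, 0.06], 0]])

```text
time_s: 28.7
eef_pos: [527.0, 75.8, 78.9]
orientation: [0.745, 0.667, 0.0, 0.0]
force: [0.4, -0.0, 1.4]
width: 0.336
```

The spare stands on the tray floor (Fz turned from −2 to +1.4 N at z 78.9). Releasing and rising.

Call:
step_arm(increments=[[2, [0, 0, 0.02], 0], [2, [0, 0, 0.02], 0], [3, [0, 0, 0.02], 0], [3.6, [0, 0, 0.02], 0], [4.4, [0, 0, 0.02], 0], [4.8, [0, 0, 0.02], 0], [4.8, [0, 0, -0.5], 0], [4.8, [0, 0, -2], 0], [4.8, [0, 0, -4], 0], [4.8, [0, 0, -7], 0], [4.8, [0, 0, -11], 0], [4.8, [0, 0, -15], 0]])

```text
time_s: 30.2
eef_pos: [526.8, 76.0, 231.1]
orientation: [0.745, 0.667, 0.0, 0.0]
force: [0.2, 0.0, 0.3]
width: 0.563
```

Call:
step_arm(increments=[[5, [-3, 0, 0], 0], [5, [-7, 0, 0], 0], [5, [-12, 0, 0], 0], [5, [-17, 0, 0], 0], [5, [-22, 0, 0], 0], [5, [-27, 0, 0], 0], [5, [-32, 0, 0], 0], [5, [-35, 0, 0], 0], [5, [-35, 0, 0], 0]])

```text
time_s: 31.32
eef_pos: [487.7, -275.0, 229.4]
orientation: [0.747, 0.665, -0.0, 0.001]
force: [0.4, 1.0, 0.1]
width: 0.581
```

```bash
python3 - <<'E'
from mv import *
from m import meas
rel([526.9,76,79],-6.3)
t=ctrl.read_camera("top");s=ctrl.read_camera("side")
np.savez("top6.npz",**t);np.savez("side6.npz",**s)
meas(t,s)
cv2.imwrite("pics/s13.png",s["pixels"][...,::-1])
crop(t,110,300,100,260,4,"pics/t13.png")
E
```

```text
eef [ 487.7 -275.   229.4] head_y -6.61 tilt 0.06 -> d cm [35.33 -0.15 15.01] spin -0.3 F [0.4 1.  0.1] w 0.581
top row tab px [198.8 220. ] 71 mean [534.9 144.8  98.8] hi z 101.1 ((534.9786376953125, 145.0255126953125), (11.904925346374512, 29.126188278198242), 85.35106658935547)
top row tab px [213.9 222. ] 72 mean [531.1 109.7  98.4] hi z 100.6 ((530.736328125, 110.26262664794922), (12.22564697265625, 30.569726943969727), 83.91962432861328)
top row tab px [228.4 224.5] 67 mean [526.2  76.1  98.8] hi z 101.2 ((526.2205200195312, 75.92251586914062), (11.569477081298828, 30.2358341217041), 89.59512329101562)
top row tab px [243.  226.6] 69 mean [522.4  42.   99. ] hi z 100.9 ((522.4904174804688, 42.09479522705078), (11.759588241577148, 30.587692260742188), 84.36426544189453)
top row tab px [258. 228.] 71 mean [519.9   7.2  98.7] hi z 100.7 ((519.954833984375, 7.0069684982299805), (12.12945556640625, 29.383060455322266), 84.27837371826172)
top row box 1978 ((526.6983642578125, 76.27098846435547), (171.12913513183594, 83.99211120605469), 83.56739044189453) z 73.3170169343228
top spare box 0 ((0.0, 0.0), (0.0, 0.0), 0.0) z nan
side row tab px [215.1 153.9] 15 mean [544.9 140.4  95.2] hi z 97.9 ((546.074462890625, 142.3792724609375), (12.903282165527344, 7.768619060516357), 83.92778778076172)
side row tab px [214.3 177.5] 11 mean [533.9  35.9  94.4] hi z 98.0 ((533.3502197265625, 36.127899169921875), (9.919465065002441, 5.540388107299805), 86.61183166503906)
side row box 313 ((537.8790283203125, 66.12252807617188), (188.83306884765625, 66.45056915283203), 58.607608795166016) z 73.24662569110296
side spare box 0 ((0.0, 0.0), (0.0, 0.0), 0.0) z nan
  return _methods._mean(a, axis=axis, dtype=dtype,
  ret = ret.dtype.type(ret / rcount)
```

View pics/s13.png

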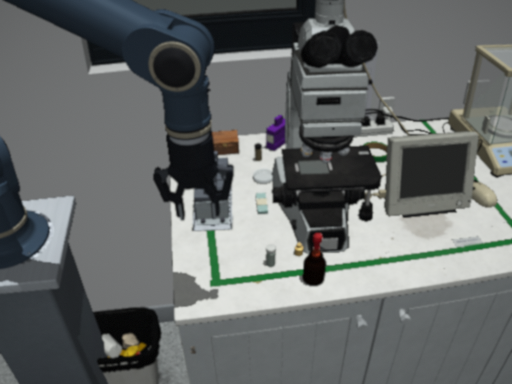

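View pics/t13.png

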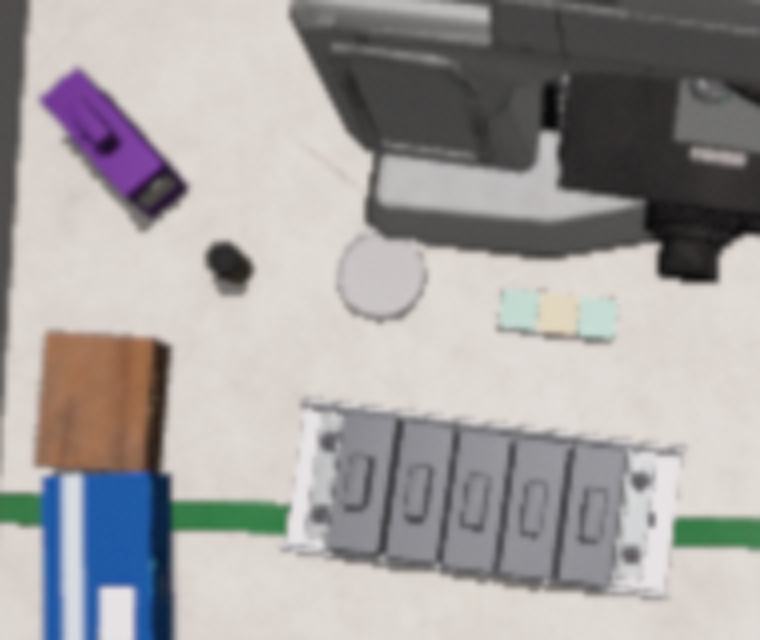

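All five stand in the tray, tab tops level, tabs at y = 145.0, 110.3, 75.9, 42.1 and 7.0 mm. The bystanders in view look unmoved and the gripper is clear. Handing in.

```bash
python3 - <<'E'
from bench import ctrl
print(ctrl.read_state()["force"],ctrl.read_state()["qd"].round(3)); print(ctrl.finish_job())
E
```

```text
[0.25927312 0.76093599 0.22758758] [-0.022 -0.003 -0.017  0.01   0.    -0.005  0.001]
the job is handed in; nothing more can be done
None
```

The spare is filed in the middle of the row and let go, and the job was handed in at about 31 s. I drew the left inner cassette out first, then the right, each by its tab until the force climbed to about 7 N at the stop. I then carried the spare over and lowered it into the slot, where no side force showed. It touched the floor at TCP z 78.9 mm.

- **Last top picture:** the five cassettes stand upright and evenly spaced, with their tab tops within about 0.5 mm of each other. The two outer ones are at the stops: their centres are 138.8 mm apart, against 139 mm if touching both plates. The bystanders in view look unmoved.
- **Gap after release:** the pictures suggested a gap of roughly 1 mm between each inner cassette and its outer neighbour, close to the measuring error. I think each inner one tipped slightly under the 7 N push; the gripper itself tilted 0.3°. I did not push them again.
- **Weaker checks:** the last side view was mostly blocked by the gripper, so its readings of the row were no use. One top-view angle for the spare's tab was about 5° off its neighbours', most likely pixel noise, because the cassettes looked parallel.

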